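# Knock a jammed sample carrier out of a tube

## Robot

A 7-joint arm with a two-finger parallel gripper is mounted at the origin on a cart in front of the work surface, level with it; the furniture and walls round the work are solid. World frame = base frame: x ahead of the robot, y to its left, z up, the work surface at z = 0. Lengths are in m, angles in rad, forces in N, time in s.
With the tool pointing down it reaches from about 0.425 to 0.925 m from the base axis. Payload 6.8 kg.
Tool frame: the origin (TCP) lies at the very end of the fingers, on their centre line; the grasp point (between the pads) lies r.grasp_offset behind it (r.grasp_offset is the distance from the TCP to the grasp point, in m); z points along the fingers, y is the direction in which the jaws open and shut (so a half turn about z gives the same grasp; the last joint's range is limited). The gripper opens to 85 mm and grips with 20 to 120 N. Pads are 22 mm wide; open, the fingers measure 114 mm over their backs; the gripper's body (76 mm by 85 mm) begins 54 mm behind the grasp point. The pads swing forward as they close: fully open they stand 13 mm farther back than shut.
Start: joints at [-1.223, 0.477, 0.022, 1.555, -0.011, 1.109, -0.083], TCP at [0.297, 0.606, 0.231] pointing down, gripper open.
Joint ranges: [-2.96, 2.96], [-0.34, 2.1], [-1.41, 1.46], [0.24, 2.44], [-1.37, 4.51], [0.17, 1.92], [-2.96, 2.96]. Speed limits (rad/s): [2.39, 2.39, 3.14, 3.14, 3.14, 3.14, 3.14].

## Interface

Orientations are given as a rotation vector (axis times angle).
In Python, from bench import r gives the robot as it stands.
- The arm moves only by the shell command python3 -m jog 'ROWS' [FORCE]. ROWS is JSON, one flat list of numbers, 7 for each row, row after row: the turn, a rotation vector about the tool's x, y, z normalised to -1 to 1, where 1 is 180 degrees, then the shift along the tool's x, y, z normalised to -1 to 1, where 1 is 200 mm, then the opening, from 0 (shut) to 1 (fully open). In form: [wx, wy, wz, x, y, z, hand, wx, wy, wz, x, y, z, hand, ...]. A call has 1 to 12 rows; each row is the pose to reach, as a shift and turn from the pose measured when the call began, along the tool's axes at that moment, turning the shorter way round; what a row does not reach only later rows make up. A row lasts 1/10 s, in which the tool goes at most 50 mm and 8.59 degrees, less where a joint would pass 70% of its speed; a pose out of reach is approached as far as the arm can. A call with a number of a shift or a turn outside -1 to 1 is refused whole. A call with a gripper value outside its range is refused whole. The fingers move at their own pace and stop on an object; FORCE is the grip in N (left out, the last holds). Time passes only in rows, so rows that repeat a pose let the fingers close. It gives the time, the measured TCP pose, the force and the opening at its end, in the units of the state.
- r.get_obs(): the state, without advancing time (a new reading comes with each control period).
- r.grab_frame(name): name is "scene" or "top" or "wrist"; returns the picture (420x560x3 uint8, red, green, blue); there is no depth.
- r.calibration(name): a dict with "K" (3x3 intrinsics, pixels), "origin" and "rotation" of the camera in the world; the wrist camera has in their place "T_tool_cam" (4x4, takes a point from camera to tool coordinates, whose origin is the TCP and whose axes are the flange's). Camera axes: x right, y up, looking along -z (the intrinsics and any distortion apply to the point x, -y, -z); pixel columns grow to the right and rows downward; lengths in m; the calibration is good to about 2 mm. A picture is of the moment at which its call begins: read the wrist's pose just before it. calibration takes no time and is no camera call.
- r.hand_in(): hands the job in, once; it reports no verdict.
The state is a dict: "clock": time; "joints": joint angles; "qvel": joint speeds; "tau": joint torques, N m; "tcp_pos": TCP position; "orientation": TCP orientation; "contact_force": force on the tool from outside, world axes, zero at the start; "moment": the same for the moment, N m; "grip_width": finger opening in m.
Only numpy, scipy, OpenCV 4.12 (cv2) and the standard library are available. Lean on these libraries where they do the work, as an engineer would, in place of code of your own. Each camera call takes 0.05 s, during which the arm holds its last target.

## Task

A metal sample carrier is jammed in the neck of the clear sample tube that lies in the cradle. Lift the tube out, tip it mouth-down over the catch tray, and rap its rim smartly on the steel rod along the tray's edge, as often as it takes, until the carrier drops out into the tray. Then lay the empty tube back in its cradle as it lay before, and leave the other things on the bench undisturbed.

Things in the scene. Friction and masses are not known exactly. Their poses are not given: they have to be found in the camera images.
- tube: Clear rigid plastic sample tube, 170 mm long, 200 g, level. Origin on its axis at half length; +x runs along the axis to the closed end, the mouth points along -x (roughly to the robot's right). Body 50 mm outside diameter from x = +85 to -28 mm (grip here, across it); then a neck 40 mm outside, 32 mm inside; rim 54 mm outside, the last 10 mm, ending at x = -85 mm. May turn about its axis.
- tube_mouth (a point): Centre of the tube's open mouth, on its axis at the end face of the rim. That face is flat, a ring 32 mm inside and 54 mm outside diameter; its lower part is what to strike squarely on the rod, the open mouth above the rod and looking over it into the tray. Axes as the tube's.
- tube_neck (a point): Point on the tube's axis 53 mm inside the mouth, where two sprung nubs sit in the carrier's groove and hold it with 2 to 3 N: tipping or smooth carrying does not free it. The rim meeting the rod mouth first along the tube's axis at 0.25 to 0.4 m/s does; 0.1 m/s does not; a violent jerk in mid-air may too early. Freed, it slides out if the mouth points 30 degrees or more down.
- carrier: Smooth aluminium sample carrier, a round spool 62 mm long, 27 mm greatest diameter, about 80 g, lying lengthwise in the neck, wholly inside the tube, its nose about 5 mm inside the mouth. Origin on its axis at half length, x along its length.
- catch_tray: Fixed open steel tray. Origin on the bench below the middle of the knock bar; the tray runs from there along its -x (roughly to the robot's right) for 162 mm, is 170 mm wide in y, 4 mm thick, its walls 40 mm high.
- knock_bar: Fixed dark steel rod, 10 mm diameter, 166 mm long in y, on two posts (70 mm either side of its middle, 77 mm high) above the tray's left wall as the robot sees it. Origin at its centre, 70 mm above the bench. The tray lies on its -x side. Axes as the tray's.
- tray_floor (a point): Middle of the tray's inner floor, 4 mm above the bench. Axes as the tray's.
- cradle: Fixed grey plastic cradle, base plate 130 x 85 x 8 mm. Two V saddles, 10 mm thick, at x = -18 and +62 mm, arms at 45 degrees up to 69 mm above the bench; the tube's body lies in them along the cradle's x, its axis 66 mm above the bench, free for 70 mm between them. Origin on the bench 22 mm in -x from the middle of the plate, within 3 mm below the tube's origin at the start.
- beaker_small: Bystander: glass beaker, 78 mm tall, behind the work; origin at the middle of its underside.
- amber_bottle: Bystander: brown capped bottle, 118 mm tall, behind the work; origin at the middle of its underside.
- bulb: Bystander: rubber pipette bulb lying on the bench, 70 mm long; origin at the middle of its underside.

How it is judged:
On the way, in this order (a step that is already met when the one before it is completed fails the run):
1. the tipped tube (mouth at least 20 degrees below level) is rapped on the knock rod with more than 4 N, the carrier not yet out of it (contact force between tube and knock_bar above 4 N and angle between tube's own x axis and vertical below 1.22 rad and x of carrier in the frame of tube above -0.095 m and distance between carrier and tube below 0.1 m).
2. the carrier is out of the tube and in the tray (distance between carrier and tube above 0.12 m and height (world z) of carrier below 0.05 m and x of carrier in the frame of tray_floor between -0.085 and 0.085 m and y of carrier in the frame of tray_floor between -0.085 and 0.085 m), for 0.2 s.
At the end, for the whole second after the job is handed in: The carrier is at rest within the tray's walls, under 50 mm high; the tube is at rest, level (6 deg), mouth as before, in both saddles, origin within 30 mm of the cradle's and 58 to 73 mm high, axis within 8 deg of the cradle's; beaker, bottle (30 mm) and bulb (50 mm) undisturbed (height (world z) of carrier below 0.05 m and x of carrier in the frame of tray_floor between -0.085 and 0.085 m and y of carrier in the frame of tray_floor between -0.085 and 0.085 m and linear speed of carrier below 0.03 m/s and linear speed of tube below 0.02 m/s and horizontal distance between tube and cradle below 0.03 m and height (world z) of tube between 0.058 and 0.073 m and angle between tube's own x axis and vertical between 1.47 and 1.67 rad and angle between the x axis of tube and the x axis of cradle, either way round below 0.15 rad and x of tube_mouth in the frame of cradle below 0 m); the robot touches nothing.
It fails at once if the beaker is moved more than 30 mm (distance of beaker_small from where it was at the start of the episode above 0.03 m).
It fails at once if the brown bottle is moved more than 30 mm (distance of amber_bottle from where it was at the start of the episode above 0.03 m).
It fails at once if the bulb is moved more than 50 mm (distance of bulb from where it was at the start of the episode above 0.05 m).
It also fails if it takes over 42 s, if anything falls off the work surface, if the arm or the gripper's body presses on something with over 40 N, if the wrist force passes 120 N, or if a joint passes its speed limit or range.

## Working session

There is one attempt and no reset: what is moved stays moved. The work goes in short steps, Python scripts to look and compute and a shell command to move; the robot and the scene stay as the last step left them, time stands still between calls to the robot, and variables do not carry over. Pictures are saved under pics/ and viewed, and the job is handed in when it is done.

```bash
ls; mkdir -p pics
python3 - <<'E'
from bench import r
import cv2,numpy as np
o=r.get_obs();print(o, r.grasp_offset)
for n in("scene","top"):
    im=r.grab_frame(n);cv2.imwrite(f"pics/{n}0.png",im[:,:,::-1])
    print(n,r.calibration(n))
print(r.calibration("wrist"))
E
```

```text
pics
{'clock': 0.0, 'joints': array([-1.22311038,  0.47777625,  0.02233111,  1.55645895, -0.01151224,
        1.10924502, -0.08311935]), 'qvel': array([-0.00082337, -0.00012006,  0.00149128, -0.00018936, -0.00142067,
       -0.00062705,  0.00076885]), 'tau': array([ 8.69385949e-04, -5.96459770e+01,  1.60821039e+00, -2.81194675e+01,
        1.24683927e-02,  9.39139776e-03, -9.91118782e-06]), 'tcp_pos': array([0.29686331, 0.60557152, 0.23033834]), 'orientation': array([-7.09694530e-01, -3.06008848e+00,  2.72746174e-03]), 'contact_force': array([0.04880093, 0.27361543, 0.18383411]), 'moment': array([-0.01124805,  0.01728045, -0.03600586]), 'grip_width': 0.08581238476905656} 0.0187
scene {'K': array([[440.32823425,   0.        , 275.78991525],
       [  0.        , 440.32823425, 208.05893926],
       [  0.        ,   0.        ,   1.        ]]), 'origin': array([ 0.09112637, -0.4498755 ,  0.40516045]), 'rotation': array([ 1.10731905, -0.40772027, -0.62115594])}
top {'K': array([[528.07262197,   0.        , 293.00043207],
       [  0.        , 528.07262197, 211.8866204 ],
       [  0.        ,   0.        ,   1.        ]]), 'origin': array([0.44894352, 0.17671059, 1.32007386]), 'rotation': array([ 0.0934538 , -0.11285592, -1.57573351])}
{'K': array([[296.86535786,   0.        , 281.86741266],
       [  0.        , 296.86535786, 208.42261066],
       [  0.        ,   0.        ,   1.        ]]), 'T_tool_cam': array([[-1.65049177e-04,  9.62492304e-01,  2.71308935e-01,
         6.83916732e-02],
       [ 9.99999932e-01,  6.90963389e-05,  3.63218672e-04,
         1.62485623e-04],
       [ 3.30848722e-04,  2.71308976e-01, -9.62492249e-01,
        -1.42124605e-01],
       [ 0.00000000e+00,  0.00000000e+00,  0.00000000e+00,
         1.00000000e+00]])}
```

View pics/scene0.png

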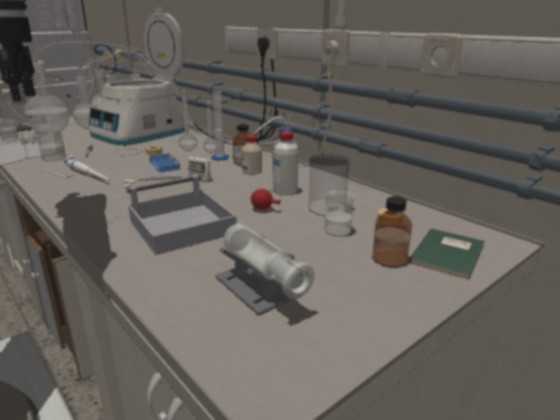

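View pics/top0.png

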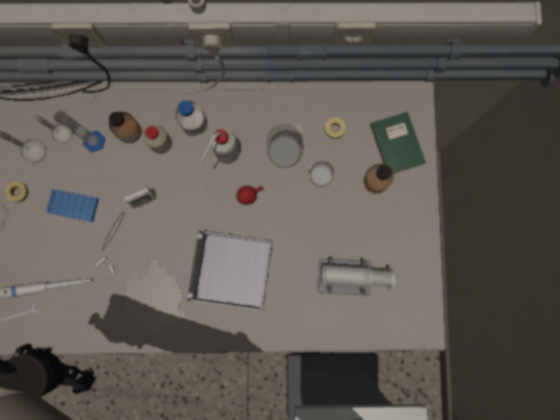

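```bash
cat > h.py <<'E'
import numpy as np,cv2
from scipy.spatial.transform import Rotation as R
from bench import r
def cam(n):
    c=r.calibration(n)
    if n=="wrist":
        o=r.get_obs();T=np.eye(4);T[:3,:3]=R.from_rotvec(o['orientation']).as_matrix();T[:3,3]=o['tcp_pos']
        M=T@c['T_tool_cam'];return c['K'],M[:3,3],M[:3,:3]
    return c['K'],c['origin'],R.from_rotvec(c['rotation']).as_matrix()
def ray(C,u,v):
    K,o,Rm=C;d=np.array([(u-K[0,2])/K[0,0],-(v-K[1,2])/K[1,1],-1.]);return o,Rm@d
def onz(C,u,v,z):
    o,d=ray(C,u,v);return o+d*(z-o[2])/d[2]
def proj(C,p):
    K,o,Rm=C;q=Rm.T@(np.array(p)-o);return K[0,0]*q[0]/-q[2]+K[0,2],K[1,1]*-q[1]/-q[2]+K[1,2]
E
python3 - <<'E'
import cv2
a=cv2.imread('pics/top0.png')
cv2.imwrite('pics/topc1.png',cv2.resize(a[245:305,305:405],None,fx=8,fy=8,interpolation=cv2.INTER_CUBIC))
cv2.imwrite('pics/topc2.png',cv2.resize(a[222:317,180:280],None,fx=6,fy=6,interpolation=cv2.INTER_CUBIC))
b=cv2.imread('pics/scene0.png')
cv2.imwrite('pics/scenec.png',cv2.resize(b[165:315,120:330],None,fx=3.8,fy=3.8,interpolation=cv2.INTER_CUBIC))
E
```

```text
(no output)
```

View pics/topc1.png

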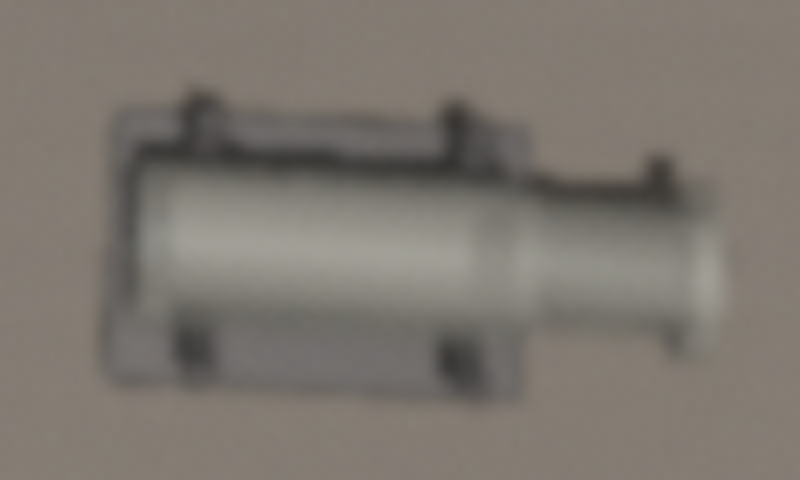

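View pics/topc2.png

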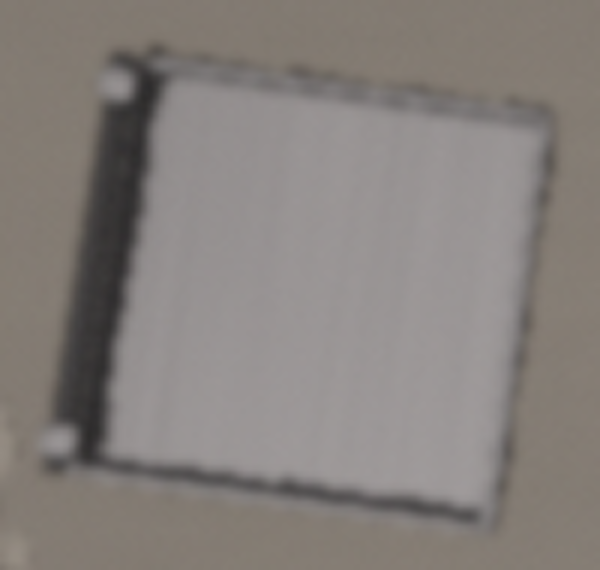

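View pics/scenec.png

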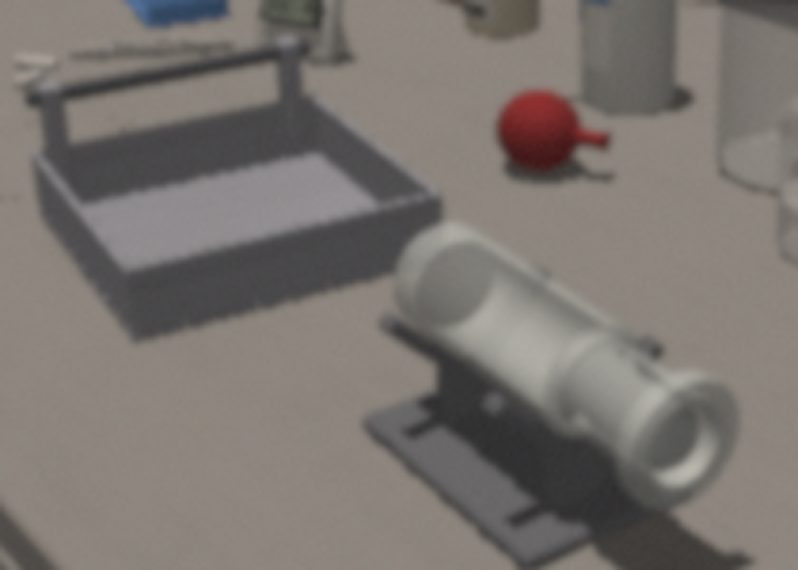

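Run:
```python
from h import *
C=cam("top")
f1=lambda x,y,z:onz(C,x/8+305,y/8+245,z)
f2=lambda x,y,z:onz(C,x/6+180,y/6+222,z)
P=[f1(*p,.008) for p in[(112,108),(530,128),(520,398),(105,378)]]
print("plate",np.round(P,3),"mid",np.mean(P,0), "dims",[np.linalg.norm(P[i]-P[i-1]) for i in range(4)])
ax=(P[0]-P[1]+P[3]-P[2]);ax/=np.linalg.norm(ax);print("cradle x",ax,np.degrees(np.arctan2(ax[1],ax[0])),"origin",np.mean(P,0)-.022*ax)
S=[f1(*p,.069) for p in[(203,95),(460,105),(195,355),(462,365)]];print("arms",np.round(S,3))
T=[f1(*p,.066) for p in[(140,235),(725,275)]];print("tube ends",T,np.linalg.norm(T[0]-T[1]),np.mean(T,0))
B=[f2(*p,.077) for p in[(117,82),(60,442)]];print("posts",B,np.linalg.norm(B[0]-B[1]))
y=B[0]-B[1];y/=np.linalg.norm(y);print("bar mid",np.mean(B,0),"y ang",np.degrees(np.arctan2(y[1],y[0])))
print("tray far corners",f2(548,112,.04),f2(495,515,.04))
S=cam("scene")
s=lambda x,y:(x/3.8+120,y/3.8+165)
for n,p in(("mouth",T[1]),("closed",T[0]),("post0",B[0]),("post1",B[1])):print(n,np.array(proj(S,p)),(np.array(proj(S,p))-[120,165])*3.8)
```

```text
plate [[ 0.505  0.096  0.008]
 [ 0.498 -0.033  0.008]
 [ 0.415 -0.028  0.008]
 [ 0.422  0.1    0.008]] mid [0.46014668 0.03367242 0.008     ] dims [np.float64(0.08277132792469748), np.float64(0.1297848041219251), np.float64(0.08285443382290386), np.float64(0.1277851527567373)]
cradle x [0.05566509 0.9984495  0.        ] 86.80897582065502 origin [0.45892205 0.01170653 0.008     ]
arms [[ 0.506  0.073  0.069]
 [ 0.503 -0.003  0.069]
 [ 0.43   0.077  0.069]
 [ 0.427 -0.002  0.069]]
tube ends [array([0.4651811 , 0.09211934, 0.066     ]), array([ 0.45206624, -0.08048251,  0.066     ])] 0.17309938783201206 [0.45862367 0.00581842 0.066     ]
posts [array([0.55792161, 0.38139527, 0.077     ]), array([0.41844857, 0.4013122 , 0.077     ])] 0.1408879370227225
bar mid [0.48818509 0.39135373 0.077     ] y ang -8.126967855313925
tray far corners [0.54774779 0.213352   0.04      ] [0.38738039 0.23487795 0.04      ]
mouth [301.71504857 283.46869662] [690.51718455 450.18104717]
closed [236.39513551 236.65424567] [442.30151493 272.28613353]
post0 [194.614081   174.69283672] [283.53350781  36.83277953]
post1 [131.47426637 186.53379419] [43.60221221 81.82841794]
```

```bash
cat >> h.py <<'E'
def delta(p,Rt):
    o=r.get_obs();R0=R.from_rotvec(o['orientation']);
    w=(R0.inv()*R.from_matrix(Rt)).as_rotvec()/np.pi
    s=R0.inv().apply(np.array(p)-o['tcp_pos'])/.2
    print("turn",np.round(w,4),"shift",np.round(s,4),"clock",o['clock'],"tcp",np.round(o['tcp_pos'],4),"F",np.round(o['contact_force'],1),"w",round(o['grip_width'],4),"q",np.round(o['joints'],2))
def tool(z,yref):
    z=np.array(z)/np.linalg.norm(z);y=np.array(yref,float);y-=z*(y@z);y/=np.linalg.norm(y)
    return np.c_[np.cross(y,z),y,z]
E
python3 - <<'E'
from h import *
print(R.from_rotvec(r.get_obs()['orientation']).as_matrix())
ang=np.radians(86.3);x=np.array([np.cos(ang),np.sin(ang),0]);yp=np.cross([0,0,1],x)
for s in(1,-1):
    delta([.4605,.033,.19],tool([0,0,-1],s*yp))
E
```

```text
[[-8.97904510e-01  4.40189900e-01 -5.85529338e-04]
 [ 4.40190262e-01  8.97903184e-01 -1.55125188e-03]
 [-1.57096754e-04 -1.65062037e-03 -9.99998625e-01]]
turn [-4.000e-04 -5.000e-04 -6.245e-01] shift [-1.9945 -2.2103  0.2061] clock 0.1 tcp [0.2969 0.6056 0.2304] F [-0.7 -0.7  0.7] w 0.0854 q [-1.22  0.48  0.02  1.56 -0.01  1.11 -0.08]
turn [-0.0004  0.0004  0.3755] shift [-1.9945 -2.2103  0.2061] clock 0.1 tcp [0.2969 0.6056 0.2304] F [-0.7 -0.7  0.7] w 0.0854 q [-1.22  0.48  0.02  1.56 -0.01  1.11 -0.08]
```

```bash
python3 -m jog '[0,0,0.125,-0.67,-0.74,0,1,0,0,0.125,-0.67,-0.74,0,1,0,0,0.125,-0.67,-0.74,0,1,0,0,0.125,-0.67,-0.74,0,1,0,0,0.125,-0.67,-0.74,0,1]'
cat > g.py <<'E'
from h import *
ang=np.radians(86.3);x=np.array([np.cos(ang),np.sin(ang),0]);yp=np.cross([0,0,1],x)
delta([.4605,.033,.19],tool([0,0,-1],-yp))
E
python3 g.py
```

```text
clock: 0.6
tcp_pos: [0.3551, 0.4059, 0.2303]
orientation: [1.306, 2.855, -0.009]
contact_force: [0.3, 0.9, 0.0]
grip_width: 0.0853
turn [-0.0008  0.0017  0.2474] shift [-1.7544 -0.8199  0.2123] clock 0.6 tcp [0.3551 0.4059 0.2303] F [0.3 0.9 0. ] w 0.0853 q [-1.09  0.26  0.15  1.89 -0.04  1.01 -0.22]
```

```bash
python3 -m jog '[0,0,0.125,-0.88,-0.41,0.1,1,0,0,0.125,-0.88,-0.41,0.1,1,0,0,0.125,-0.88,-0.41,0.1,1,0,0,0.125,-0.88,-0.41,0.1,1,0,0,0.125,-0.88,-0.41,0.1,1]'
python3 g.py
```

```text
clock: 1.1
tcp_pos: [0.4091, 0.2126, 0.2108]
orientation: [1.848, 2.536, -0.012]
contact_force: [-0.1, 1.4, 1.0]
grip_width: 0.0854
turn [-0.0009  0.0027  0.1197] shift [-0.9328 -0.0301  0.1111] clock 1.1 tcp [0.4091 0.2126 0.2108] F [-0.1  1.4  1. ] w 0.0854 q [-0.9   0.15  0.32  2.08 -0.05  0.92 -0.25]
```

```bash
python3 -m jog '[0,0,0.12,-0.93,-0.03,0.11,1,0,0,0.12,-0.93,-0.03,0.11,1,0,0,0.12,-0.93,-0.03,0.11,1,0,0,0.12,-0.93,-0.03,0.11,1,0,0,0.12,-0.93,-0.03,0.11,1,0,0,0.12,-0.93,-0.03,0.11,1]'
python3 g.py
python3 - <<'E'
from h import *
C=cam("wrist")
im=r.grab_frame("wrist");cv2.imwrite("pics/w1.png",im[:,:,::-1])
for p in([.4652,.0921,.066],[.452,-.0805,.066],[.506,.073,.069],[.427,-.002,.069]):print(proj(C,p))
E
```

```text
clock: 1.7
tcp_pos: [0.4604, 0.0334, 0.19]
orientation: [2.291, 2.142, -0.012]
contact_force: [-0.2, -0.0, -0.3]
grip_width: 0.0853
turn [-0.0005  0.0028 -0.0009] shift [-0.0019  0.0004  0.0001] clock 1.7 tcp [0.4604 0.0334 0.19  ] F [-0.2 -0.  -0.3] w 0.0853 q [-0.65  0.18  0.5   2.12 -0.1   0.87 -0.16]
(np.float64(282.5898951672808), np.float64(135.1485283662961))
(np.float64(280.9911326216726), np.float64(307.6760782633396))
(np.float64(330.5961607656595), np.float64(154.48705709256427))
(np.float64(249.10487348319813), np.float64(239.70337221846435))
```

View pics/w1.png

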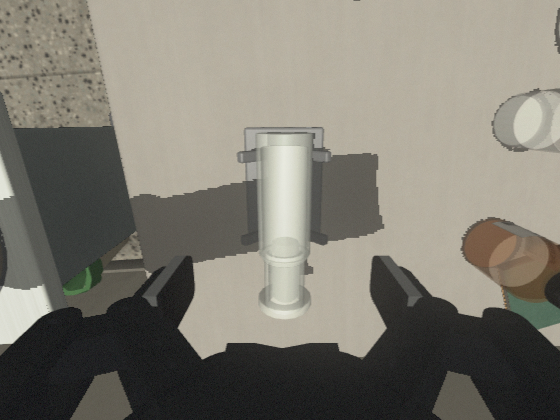

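```bash
python3 - <<'E'
from h import *
C=cam("wrist")
print("closed",onz(C,285,134,.066),"mouth",onz(C,285,299,.066))
for p in[(240,157),(329,156),(245,239),(326,239)]:print(onz(C,*p,.069))
E
python3 g.py
```

```text
closed [0.46712359 0.09417863 0.066     ] mouth [ 0.45696568 -0.06933     0.066     ]
[0.42649449 0.07730589 0.069     ]
[0.50441069 0.07312025 0.069     ]
[4.23176205e-01 1.06301922e-04 6.90000000e-02]
[ 0.49995709 -0.00483663  0.069     ]
turn [-0.0005  0.0027 -0.0001] shift [-0.0079  0.0012  0.0004] clock 1.75 tcp [0.4604 0.0346 0.1901] F [-0.4  0.1 -0.2] w 0.0849 q [-0.65  0.18  0.5   2.12 -0.1   0.87 -0.16]
```

```bash
python3 -m jog '[0,0.003,0,0,0.008,0.2,1,0,0.003,0,0,0.008,0.45,1,0,0.003,0,0,0.008,0.65,1,0,0.003,0,0,0.008,0.73,1,0,0.003,0,0,0.008,0.73,1]' 40
python3 g.py
```

```text
clock: 2.25
tcp_pos: [0.4596, 0.035, 0.0419]
orientation: [-2.285, -2.149, 0.007]
contact_force: [-1.2, -0.3, 0.0]
grip_width: 0.0855
turn [-0.0021 -0.      0.001 ] shift [-9.800e-03  1.000e-04 -7.407e-01] clock 2.25 tcp [0.4596 0.035  0.0419] F [-1.2 -0.3  0. ] w 0.0855 q [-0.52  0.46  0.38  2.22 -0.33  0.53  0.05]
```

```bash
python3 -m jog '[0,0,0,0,0.012,-0.01,1,0,0,0,0,0.012,-0.01,1,0,0,0,0,0.012,-0.01,0.5,0,0,0,0,0.012,-0.01,0.4,0,0,0,0,0.012,-0.01,0.3,0,0,0,0,0.012,-0.01,0.3,0,0,0,0,0.012,-0.01,0.3,0,0,0,0,0.012,-0.01,0.3,0,0,0,0,0.012,-0.01,0.3,0,0,0,0,0.012,-0.01,0.3]' 60
python3 g.py;  python3 - <<'E'
from h import *
im=r.grab_frame("wrist");cv2.imwrite("pics/w2.png",im[:,:,::-1])
E
```

```text
clock: 3.25
tcp_pos: [0.4623, 0.0352, 0.0449]
orientation: [-2.285, -2.148, 0.005]
contact_force: [-3.2, 1.7, 13.6]
grip_width: 0.0492
turn [-0.002  -0.0004  0.0009] shift [-0.0106 -0.0126 -0.7252] clock 3.25 tcp [0.4623 0.0352 0.0449] F [-3.2  1.7 13.6] w 0.0492 q [-0.52  0.45  0.38  2.21 -0.33  0.54  0.05]
```

View pics/w2.png

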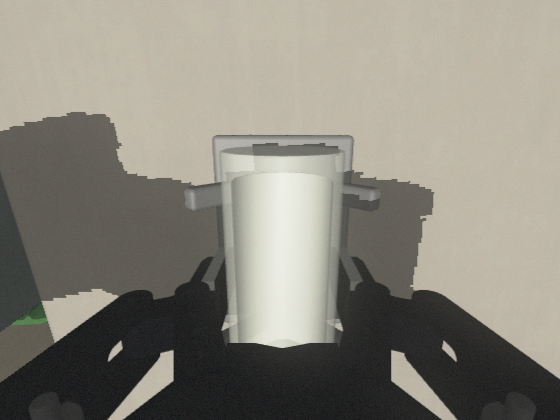

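```bash
python3 -m jog '[0,0,0,0,0,-0.03,0.3,0,0,0,0,0,-0.1,0.3,0,0,0,0,0,-0.2,0.3,0,0,0,0,0,-0.35,0.3,0,0,0,0,0,-0.5,0.3,0,0,0,0,0,-0.65,0.3,0,0,0,0,0,-0.8,0.3,0,0,0,0,0,-0.9,0.3,0,0,0,0,0,-0.95,0.3,0,0,0,0,0,-0.95,0.3]' 60
cat > k.py <<'E'
from h import *
B=np.array([.488,.391,.070])
def strike(th,back,rad=.022,L=.111,off=.021,lat=0.):
    th=np.radians(th);h=np.array([-.141,-.990,0]);z=np.array([0,0,1.])
    m=h*np.cos(th)-z*np.sin(th);n=-h*np.sin(th)-z*np.cos(th)
    G=B-rad*n-(.005+L+back)*m
    yp=np.array([.990,-.141,0])
    return G+off*n+lat*yp,tool(n,yp)
E
python3 - <<'E'
from k import *
for b in(0,.08):
  print(strike(40,b)[0]);delta(*strike(40,b))
for n in("scene","wrist"):
    im=r.grab_frame(n);cv2.imwrite(f"pics/{n}3.png",im[:,:,::-1])
E
```

```text
clock: 4.3
tcp_pos: [0.4638, 0.0349, 0.2358]
orientation: [-2.285, -2.148, 0.002]
contact_force: [0.7, -0.5, -3.1]
grip_width: 0.0485
[0.50043879 0.47833618 0.14532941]
turn [-0.0103  0.2213  0.0239] shift [2.2229 0.0483 0.4581] clock 4.3 tcp [0.4638 0.0349 0.2358] F [ 0.7 -0.5 -3.1] w 0.0485 q [-0.69  0.12  0.53  2.06 -0.08  0.98 -0.18]
[0.50907977 0.5390069  0.19675242]
turn [-0.0103  0.2213  0.0239] shift [2.529  0.0716 0.2017] clock 4.3 tcp [0.4638 0.0349 0.2358] F [ 0.7 -0.5 -3.1] w 0.0485 q [-0.69  0.12  0.53  2.06 -0.08  0.98 -0.18]
```

View pics/scene3.png

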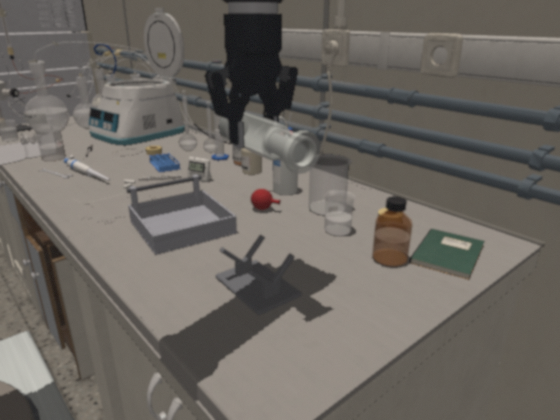

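```bash
python3 -m jog '[0,0,0,0.03,0,0,0.3,0,0,0,0.12,0,0,0.3,0,0,0,0.25,0.01,0,0.3,0,0,0,0.43,0.01,0,0.3,0,0,0,0.61,0.01,0,0.3,0,0,0,0.79,0.02,0,0.3,0,0,0,0.92,0.02,0,0.3,0,0,0,1,0.02,0,0.3]' 60
python3 -m jog '[0,0,0,0.05,0,0,0.3,0,0,0,0.15,0,0,0.3,0,0,0,0.3,0.01,0,0.3,0,0,0,0.48,0.01,0,0.3,0,0,0,0.66,0.01,0,0.3,0,0,0,0.82,0.02,0,0.3,0,0,0,0.94,0.02,0,0.3,0,0,0,1,0.02,0,0.3]' 60
python3 - <<'E'
from k import *
delta(*strike(40,.08))
E
```

```text
clock: 5.2
tcp_pos: [0.4779, 0.2369, 0.2327]
orientation: [-2.28, -2.151, 0.011]
contact_force: [0.1, 0.4, -2.6]
grip_width: 0.0486
clock: 6.0
tcp_pos: [0.4929, 0.439, 0.2319]
orientation: [-2.278, -2.153, 0.011]
contact_force: [-0.4, -0.4, -2.2]
grip_width: 0.0488
turn [-0.0126  0.2222  0.0248] shift [0.5036 0.0545 0.1754] clock 6.0 tcp [0.4929 0.439  0.2319] F [-0.4 -0.4 -2.2] w 0.0488 q [-1.06  0.47  0.34  1.6  -0.18  1.1  -0.73]
```

```bash
python3 -m jog '[-0.001,0.015,0.002,0.05,0,0,0.3,-0.003,0.05,0.005,0.14,0.01,0,0.3,-0.005,0.09,0.01,0.24,0.02,0,0.3,-0.007,0.13,0.014,0.34,0.03,0.03,0.3,-0.01,0.17,0.018,0.42,0.04,0.07,0.3,-0.012,0.2,0.022,0.48,0.05,0.12,0.3,-0.0126,0.218,0.025,0.5,0.054,0.16,0.3,-0.0126,0.222,0.025,0.503,0.054,0.175,0.3,-0.0126,0.222,0.025,0.503,0.054,0.175,0.3]' 60
python3 - <<'E'
from k import *
delta(*strike(40,.08))
for n in("scene","wrist","top"):
    im=r.grab_frame(n);cv2.imwrite(f"pics/{n}4.png",im[:,:,::-1])
a=cv2.imread('pics/scene4.png');cv2.imwrite('pics/scene4c.png',cv2.resize(a[100:260,80:290],None,fx=3.7,fy=3.7,interpolation=cv2.INTER_CUBIC))
E
```

```text
clock: 6.9
tcp_pos: [0.5096, 0.5361, 0.1948]
orientation: [-1.964, -1.697, -0.709]
contact_force: [0.3, -0.1, -2.0]
grip_width: 0.0485
turn [ 0.0002  0.0011 -0.0013] shift [ 0.0168 -0.0047  0.0014] clock 6.9 tcp [0.5096 0.5361 0.1948] F [ 0.3 -0.1 -2. ] w 0.0485 q [-0.61  0.46 -0.13  1.87 -1.    0.46 -0.01]
```

View pics/scene4c.png

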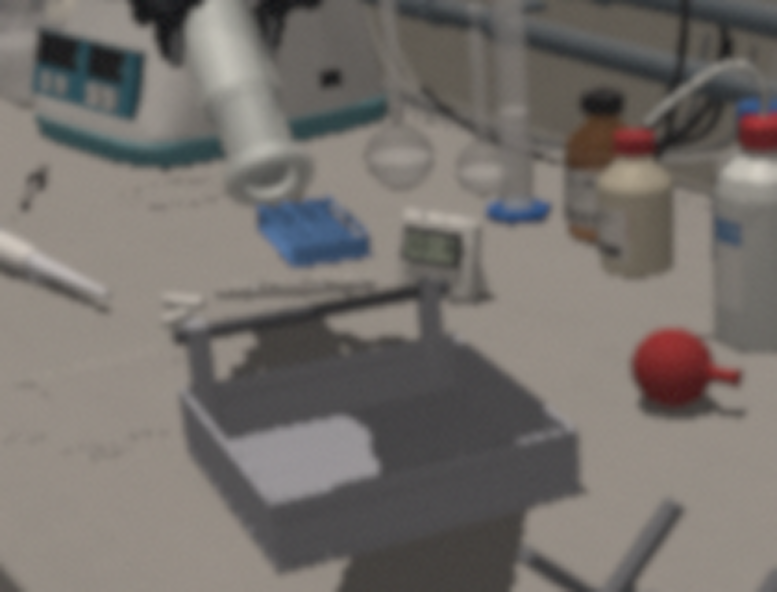

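View pics/wrist4.png

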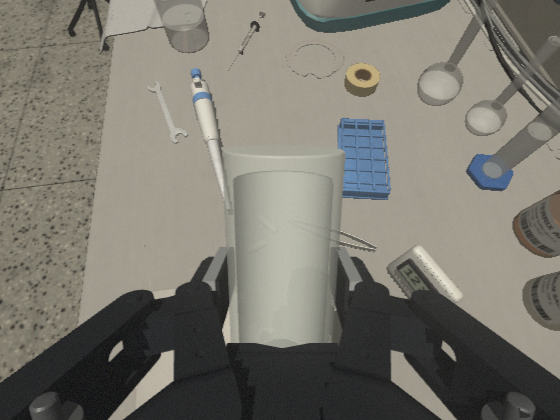

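View pics/top4.png

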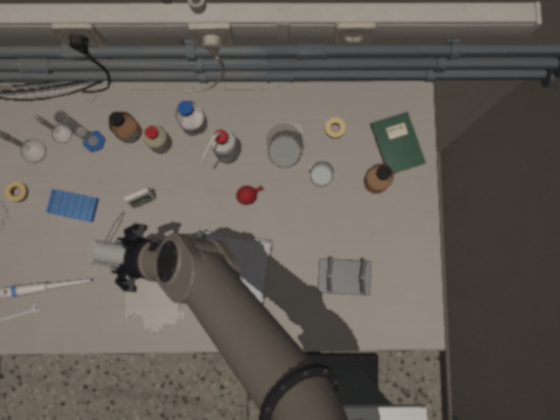

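Run:
```python
from k import *
o=r.get_obs();Rt=R.from_rotvec(o['orientation']).as_matrix();print(Rt)
m=-Rt[:,0]; M=o['tcp_pos']-.021*Rt[:,2]+.111*m
S=cam("scene");
for q in(M,M+.027*Rt[:,2],M-.027*Rt[:,2],M+.027*Rt[:,1],M-.027*Rt[:,1]):print((np.array(proj(S,q))-[80,100])*3.7)
print("bar", [(np.array(proj(S,p))-[80,100])*3.7 for p in((.5579,.3814,.07),(.4184,.4013,.07))])
```

```text
[[ 1.08517886e-01  9.89859918e-01  9.16581265e-02]
 [ 7.58834747e-01 -1.42045797e-01  6.35604293e-01]
 [ 6.42178865e-01  5.78937174e-04 -7.66554610e-01]]
[272.49343366 169.47488917]
[267.20685393 196.048211  ]
[278.02319453 141.67920225]
[316.54473677 163.01658133]
[227.22650853 176.11141787]
bar [array([424.87236018, 287.25415771]), array([191.99000105, 331.76437071])]
```

Run:
```python
from k import *
c=r.calibration("wrist");K=c['K'];T=np.linalg.inv(c['T_tool_cam'])
for off in(.017,.021):
 for L in(.107,.111,.115):
  out=[]
  for z,y in((-off-.025,0),(-off+.025,0),(-off,.025),(-off,-.025)):
    q=T@[.170-L,y,z,1];out.append((round(K[0,0]*q[0]/-q[2]+K[0,2],1),round(K[1,2]-K[1,1]*q[1]/-q[2],1)))
  print(off,L,out)
a=cv2.imread('pics/wrist4.png');cv2.imwrite('pics/w4c.png',cv2.resize(a[130:260,200:370],None,fx=4.5,fy=4.5,interpolation=cv2.INTER_CUBIC))
```

```text
0.017 0.107 [(np.float64(280.6), np.float64(142.0)), (np.float64(281.0), np.float64(136.2)), (np.float64(341.7), np.float64(138.5)), (np.float64(220.0), np.float64(138.6))]
0.017 0.111 [(np.float64(280.6), np.float64(154.2)), (np.float64(281.0), np.float64(144.5)), (np.float64(341.2), np.float64(148.4)), (np.float64(220.6), np.float64(148.5))]
0.017 0.115 [(np.float64(280.6), np.float64(166.2)), (np.float64(281.0), np.float64(152.7)), (np.float64(340.6), np.float64(158.1)), (np.float64(221.1), np.float64(158.2))]
0.021 0.107 [(np.float64(280.5), np.float64(142.7)), (np.float64(281.0), np.float64(136.6)), (np.float64(343.6), np.float64(139.0)), (np.float64(218.0), np.float64(139.0))]
0.021 0.111 [(np.float64(280.6), np.float64(155.4)), (np.float64(281.0), np.float64(145.1)), (np.float64(343.1), np.float64(149.2)), (np.float64(218.6), np.float64(149.2))]
0.021 0.115 [(np.float64(280.6), np.float64(167.9)), (np.float64(281.0), np.float64(153.5)), (np.float64(342.5), np.float64(159.2)), (np.float64(219.2), np.float64(159.3))]
```

View pics/w4c.png

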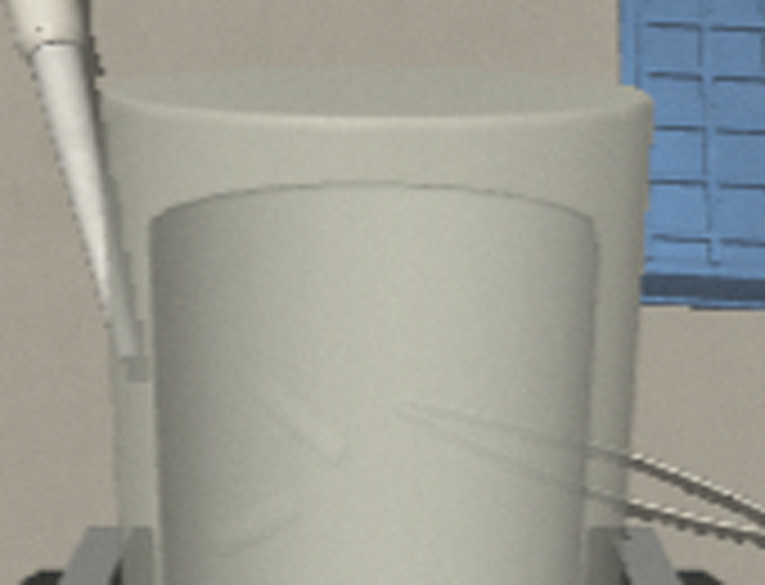

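```bash
sed -i 's/off=.021/off=.018/' k.py
python3 - <<'E'
from k import *
for b in(.1,.08,.01,0):delta(*strike(40,b,rad=.0225))
E
```

```text
turn [ 0.0004  0.0003 -0.0001] shift [ 0.0993 -0.0026 -0.0145] clock 7.05 tcp [0.5096 0.5387 0.1973] F [-0.8 -0.3 -3.3] w 0.0489 q [-0.61  0.46 -0.13  1.87 -1.    0.46 -0.01]
turn [ 0.0004  0.0003 -0.0001] shift [-0.0007 -0.0026 -0.0144] clock 7.05 tcp [0.5096 0.5387 0.1973] F [-0.8 -0.3 -3.3] w 0.0489 q [-0.61  0.46 -0.13  1.87 -1.    0.46 -0.01]
turn [ 0.0004  0.0003 -0.0001] shift [-0.3507 -0.0025 -0.0142] clock 7.05 tcp [0.5096 0.5387 0.1973] F [-0.8 -0.3 -3.3] w 0.0489 q [-0.61  0.46 -0.13  1.87 -1.    0.46 -0.01]
turn [ 0.0004  0.0003 -0.0001] shift [-0.4007 -0.0024 -0.0141] clock 7.05 tcp [0.5096 0.5387 0.1973] F [-0.8 -0.3 -3.3] w 0.0489 q [-0.61  0.46 -0.13  1.87 -1.    0.46 -0.01]
```

Slow approach to about 10 mm short, then feel for the bar.

```bash
python3 -m jog '[0,0,0,-0.04,0,-0.014,0.3,0,0,0,-0.11,0,-0.014,0.3,0,0,0,-0.2,0,-0.014,0.3,0,0,0,-0.28,0,-0.014,0.3,0,0,0,-0.33,0,-0.014,0.3,0,0,0,-0.35,0,-0.014,0.3,0,0,0,-0.35,0,-0.014,0.3]' 80
python3 - <<'E'
from k import *
delta(*strike(40,0,rad=.0225))
im=r.grab_frame("scene")
cv2.imwrite('pics/scene5c.png',cv2.resize(im[100:260,80:290,::-1],None,fx=3.7,fy=3.7,interpolation=cv2.INTER_CUBIC))
E
```

```text
clock: 7.75
tcp_pos: [0.502, 0.4831, 0.1544]
orientation: [-1.961, -1.699, -0.713]
contact_force: [0.6, 0.9, -2.1]
grip_width: 0.0483
turn [ 0.0005  0.0004 -0.0003] shift [-0.0482 -0.0041  0.0014] clock 7.75 tcp [0.502  0.4831 0.1544] F [ 0.6  0.9 -2.1] w 0.0483 q [-0.46  0.48 -0.23  1.98 -1.14  0.41  0.23]
```

View pics/scene5c.png

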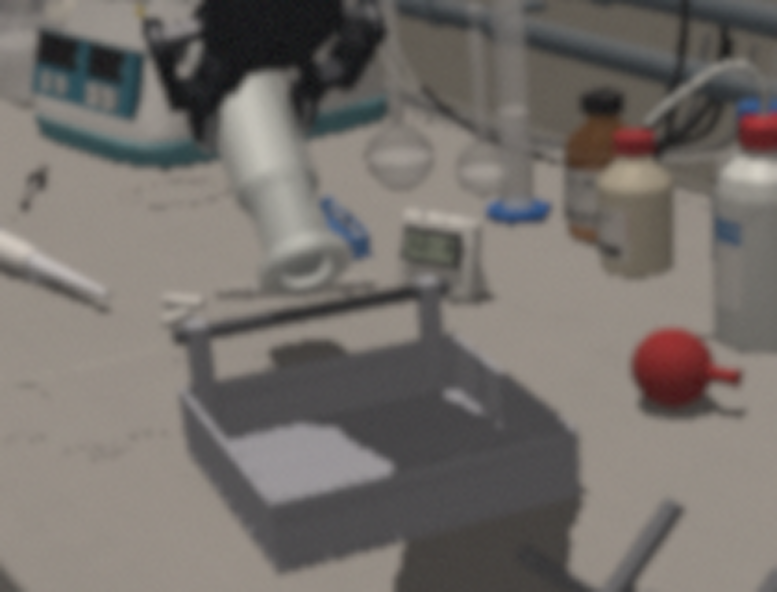

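```bash
python3 -m jog '[0,0,0,-0.015,0,0,0.3,0,0,0,-0.03,0,0,0.3,0,0,0,-0.03,0,0,0.3]' 
python3 -m jog '[0,0,0,-0.015,0,0,0.3,0,0,0,-0.015,0,0,0.3]' 
python3 -m jog '[0,0,0,-0.015,0,0,0.3,0,0,0,-0.015,0,0,0.3]'
```

```text
clock: 8.1
tcp_pos: [0.5012, 0.4791, 0.1509]
orientation: [-1.96, -1.7, -0.714]
contact_force: [0.5, 1.4, -1.6]
grip_width: 0.048
clock: 8.3
tcp_pos: [0.5009, 0.4766, 0.1487]
orientation: [-1.961, -1.699, -0.713]
contact_force: [0.5, 2.1, -1.4]
grip_width: 0.0484
clock: 8.5
tcp_pos: [0.501, 0.4761, 0.1487]
orientation: [-1.958, -1.699, -0.717]
contact_force: [0.2, 3.7, 3.3]
grip_width: 0.0482
```

```bash
python3 -m jog '[0,0,0,0.05,0,0,0.3,0,0,0,0.16,0,0,0.3,0,0,0,0.26,0,0,0.3,0,0,0,0.3,0,0,0.3,0,0,0,0.3,0,0,0.3,0,0,0,0.27,0,0,0.3,0,0,0,0.2,0,0,0.3,0,0,0,0.08,0,0,0.3,0,0,0,-0.08,0,0,0.3,0,0,0,0,0,0,0.3,0,0,0,0.02,0,0,0.3]' 80
python3 - <<'E'
from k import *
im=r.grab_frame("scene")
delta(*strike(40,0,rad=.0225))
cv2.imwrite('pics/scene6c.png',cv2.resize(im[100:260,80:290,::-1],None,fx=3.7,fy=3.7,interpolation=cv2.INTER_CUBIC))
E
```

```text
clock: 9.6
tcp_pos: [0.502, 0.4783, 0.1513]
orientation: [-1.959, -1.698, -0.718]
contact_force: [0.4, -0.7, -3.1]
grip_width: 0.0473
turn [ 0.0008 -0.0006  0.0002] shift [-0.02   -0.0062  0.0035] clock 9.65 tcp [0.5017 0.4785 0.1511] F [ 0.2  1.1 -2.2] w 0.0478 q [-0.44  0.48 -0.25  1.98 -1.16  0.4   0.26]
```

View pics/scene6c.png

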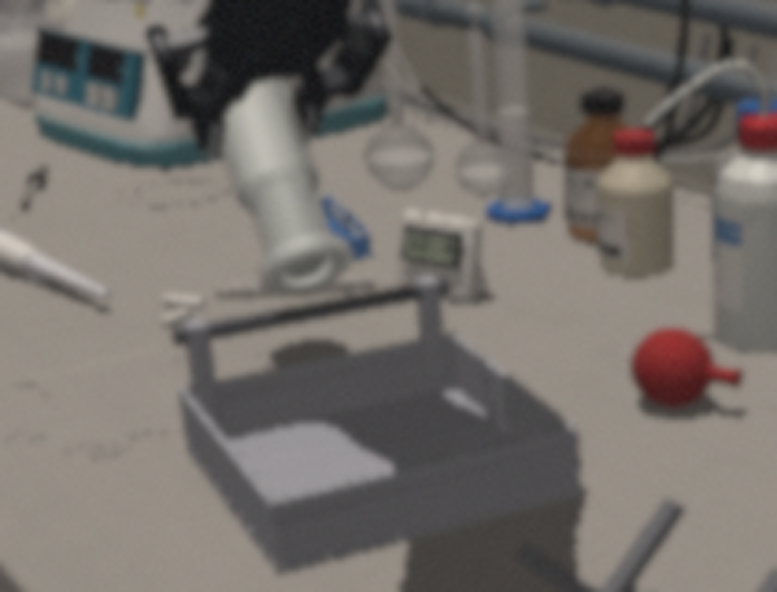

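Run:
```python
from k import *
im=r.grab_frame("wrist")
cv2.imwrite('pics/w6.png',im[:,:,::-1])
cv2.imwrite('pics/w6c.png',cv2.resize(im[130:260,200:370,::-1],None,fx=4.5,fy=4.5,interpolation=cv2.INTER_CUBIC))
```

```text
(no output)
```

View pics/w6c.png

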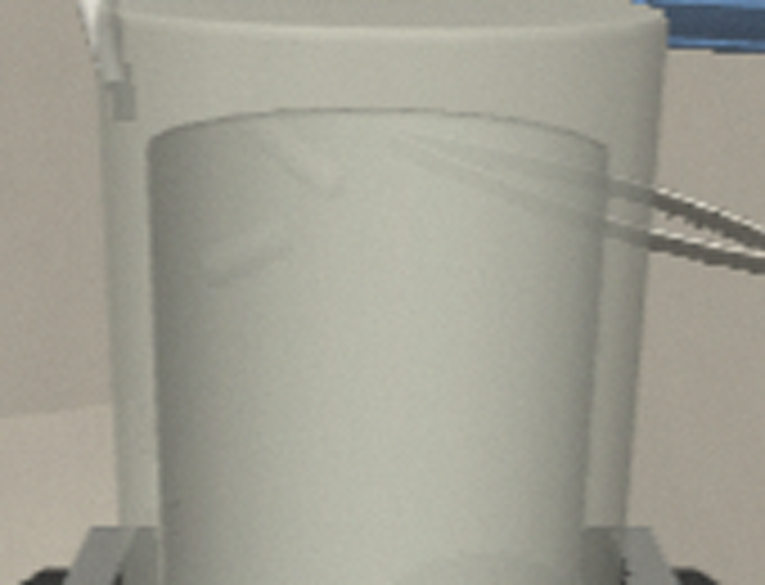

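```bash
python3 -m jog '[0,0,0,0.05,0,0,0.3,0,0,0,0.18,0,0,0.3,0,0,0,0.31,0,0,0.3,0,0,0,0.39,0,0,0.3,0,0,0,0.4,0,0,0.3,0,0,0,0.37,0,0,0.3,0,0,0,0.28,0,0,0.3,0,0,0,0.13,0,0,0.3,0,0,0,-0.045,0,0,0.3,0,0,0,-0.085,0,0,0.3,0,0,0,-0.03,0,0,0.3,0,0,0,-0.02,0,0,0.3]' 100
python3 - <<'E'
from k import *
im=r.grab_frame("scene")
delta(*strike(40,0,rad=.0225))
cv2.imwrite('pics/scene7c.png',cv2.resize(im[100:260,80:290,::-1],None,fx=3.7,fy=3.7,interpolation=cv2.INTER_CUBIC))
im=r.grab_frame("wrist")
cv2.imwrite('pics/w7c.png',cv2.resize(im[130:260,200:370,::-1],None,fx=4.5,fy=4.5,interpolation=cv2.INTER_CUBIC))
E
```

```text
clock: 10.9
tcp_pos: [0.501, 0.4733, 0.1467]
orientation: [-1.961, -1.699, -0.715]
contact_force: [0.1, -1.9, -3.2]
grip_width: 0.0474
turn [ 0.0008  0.0001 -0.0001] shift [ 0.0123 -0.0059  0.0032] clock 10.95 tcp [0.501  0.4737 0.1469] F [ 0.9  2.2 -1.3] w 0.047 q [-0.43  0.48 -0.26  1.99 -1.16  0.4   0.27]
```

View pics/scene7c.png

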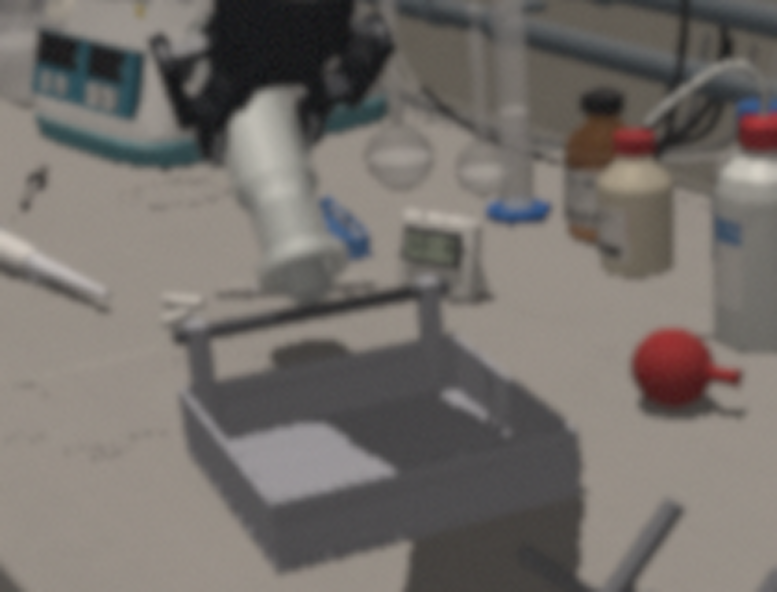

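View pics/w7c.png

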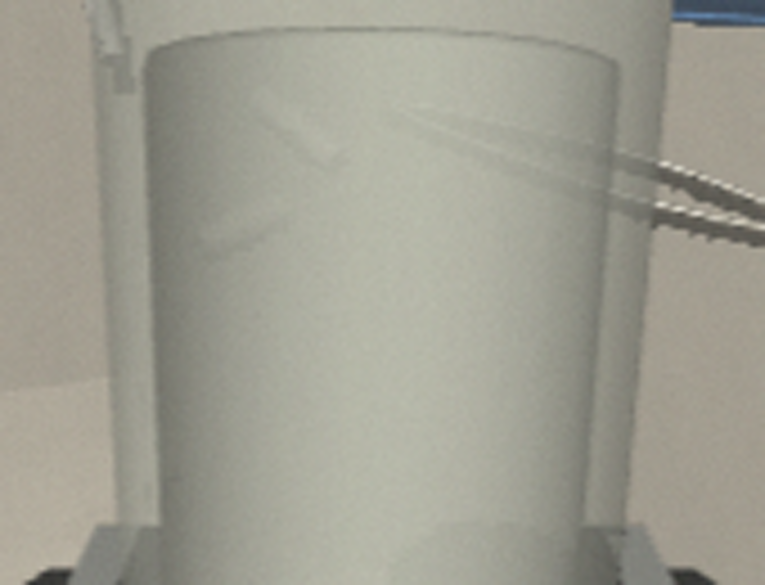

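```bash
python3 -m jog '[0,0,0,0.01,0,0,0.3,0,0,0,0.03,0,0,0.3,0,0,0,0.04,0,0,0.3]' 100
python3 - <<'E'
from k import *
im=r.grab_frame("scene")
cv2.imwrite('pics/scene8c.png',cv2.resize(im[100:260,80:290,::-1],None,fx=3.7,fy=3.7,interpolation=cv2.INTER_CUBIC))
E
```

```text
clock: 11.3
tcp_pos: [0.5017, 0.4798, 0.152]
orientation: [-1.961, -1.7, -0.715]
contact_force: [-0.2, -0.1, -1.5]
grip_width: 0.0472
```

View pics/scene8c.png

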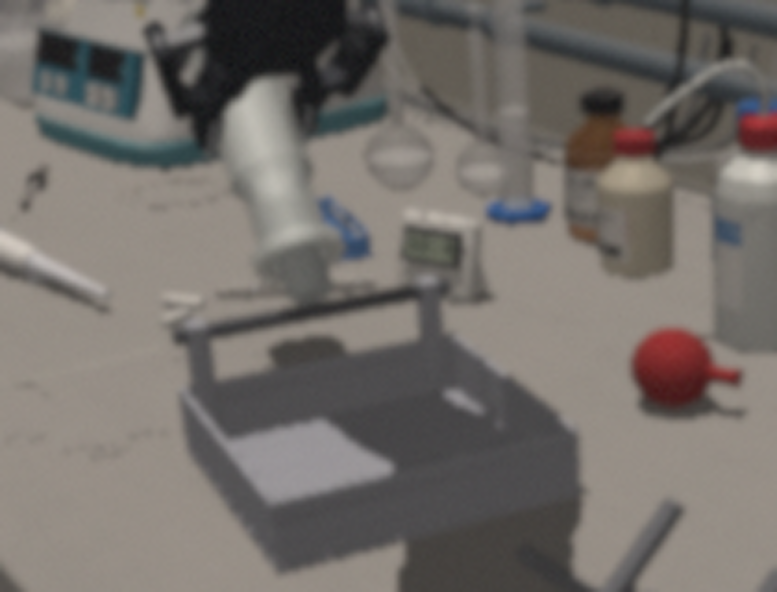

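```bash
python3 -m jog '[0,0,0,0,0,-0.05,0.3,0,0,0,-0.02,0,-0.12,0.3,0,0,0,-0.08,0,-0.15,0.3,0,0,0,-0.15,0,-0.15,0.3]' 100
python3 - <<'E'
from k import *
im=r.grab_frame("scene")
cv2.imwrite('pics/scene9c.png',cv2.resize(im[100:260,80:290,::-1],None,fx=3.7,fy=3.7,interpolation=cv2.INTER_CUBIC))
E
```

```text
clock: 11.75
tcp_pos: [0.4966, 0.4372, 0.158]
orientation: [-1.96, -1.701, -0.72]
contact_force: [0.6, 0.6, -2.4]
grip_width: 0.0471
```

View pics/scene9c.png

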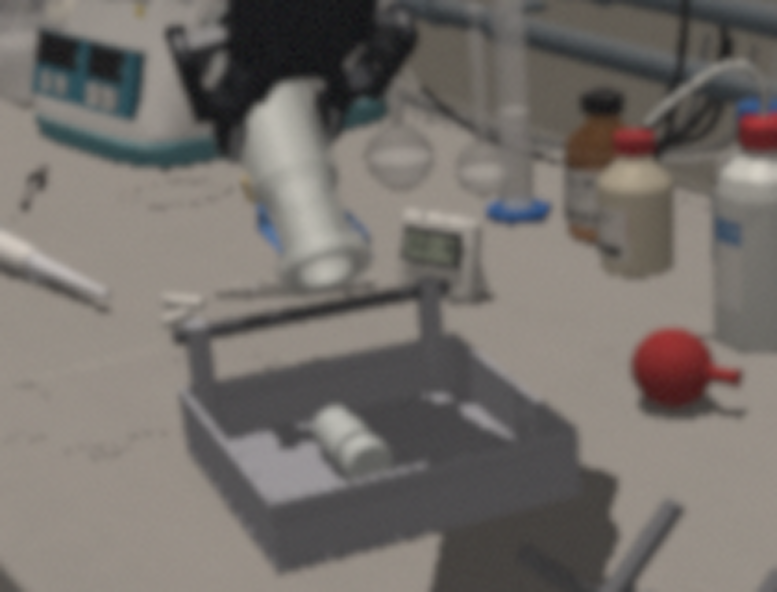

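```bash
cat > b.py <<'E'
from k import *
import sys
z=float(sys.argv[1]);Rt=R.from_rotvec([-2.285,-2.148,0.005]).as_matrix()
delta([.4623,.025,z],Rt)
E
python3 b.py .236
python3 -m jog '[0,0,0,0,0,-0.06,0.3,0,0,0,0,0,-0.18,0.3,0,0,0,0,0,-0.32,0.3,0.001,-0.03,-0.003,0.02,0,-0.45,0.3,0.003,-0.07,-0.008,0.04,0,-0.5,0.3,0.005,-0.115,-0.013,0.06,0,-0.52,0.3,0.007,-0.155,-0.018,0.07,0,-0.53,0.3,0.009,-0.19,-0.022,0.08,0,-0.53,0.3,0.01,-0.215,-0.024,0.08,0,-0.53,0.3,0.01,-0.221,-0.025,0.08,0,-0.53,0.3,0.01,-0.221,-0.025,0.08,0,-0.53,0.3]' 80
python3 b.py .236
```

```text
turn [ 0.0121 -0.2209 -0.0245] shift [-1.3143  0.1305 -1.6239] clock 11.8 tcp [0.4961 0.4343 0.1551] F [-0.5 -2.  -3.7] w 0.0468 q [-0.37  0.44 -0.25  2.04 -1.17  0.44  0.31]
clock: 12.9
tcp_pos: [0.4875, 0.3795, 0.2472]
orientation: [-2.289, -2.151, -0.003]
contact_force: [-0.2, -0.6, -2.3]
grip_width: 0.0477
turn [ 0.0023 -0.     -0.0001] shift [-1.7771 -0.0155  0.0534] clock 12.9 tcp [0.4875 0.3795 0.2472] F [-0.2 -0.6 -2.3] w 0.0477 q [-0.87  0.37  0.14  1.69 -0.06  1.09 -0.77]
```

```bash
python3 -m jog '[0,0,0,-0.05,0,0,0.3,0,0,0,-0.16,0,0,0.3,0,0,0,-0.32,0,0.01,0.3,0,0,0,-0.48,0,0.02,0.3,0,0,0,-0.64,0,0.02,0.3,0,0,0,-0.78,-0.01,0.02,0.3,0,0,0,-0.87,-0.01,0.02,0.3,0,0,0,-0.9,-0.01,0.02,0.3]' 80
python3 b.py .236
python3 -m jog '[0,0,0,-0.05,0,0,0.3,0,0,0,-0.16,0,0,0.3,0,0,0,-0.32,0,0.01,0.3,0,0,0,-0.48,0,0.02,0.3,0,0,0,-0.64,0,0.02,0.3,0,0,0,-0.76,-0.005,0.02,0.3,0,0,0,-0.84,-0.005,0.02,0.3,0,0,0,-0.87,-0.005,0.02,0.3,0,0,0,-0.87,-0.005,0.02,0.3]' 80
python3 b.py .236
python3 - <<'E'
from k import *
for n in("scene","wrist"):
    im=r.grab_frame(n);cv2.imwrite(f"pics/{n}10.png",im[:,:,::-1])
a=cv2.imread('pics/scene10.png');cv2.imwrite('pics/scene10c.png',cv2.resize(a[80:310,120:340],None,fx=2.6,fy=2.6,interpolation=cv2.INTER_CUBIC))
E
```

```text
clock: 13.7
tcp_pos: [0.4743, 0.1964, 0.2433]
orientation: [-2.295, -2.145, -0.003]
contact_force: [0.8, 0.9, -2.0]
grip_width: 0.047
turn [ 0.0024 -0.0001 -0.0018] shift [-0.859  -0.0021  0.0349] clock 13.7 tcp [0.4743 0.1964 0.2433] F [ 0.8  0.9 -2. ] w 0.047 q [-0.69  0.2   0.2   1.94 -0.05  1.01 -0.53]
clock: 14.6
tcp_pos: [0.4618, 0.0227, 0.239]
orientation: [-2.296, -2.144, -0.004]
contact_force: [0.5, 1.0, -1.2]
grip_width: 0.047
turn [ 0.0025 -0.0002 -0.002 ] shift [0.0116 0.0019 0.0152] clock 14.6 tcp [0.4618 0.0227 0.239 ] F [ 0.5  1.  -1.2] w 0.047 q [-0.48  0.11  0.32  2.05 -0.04  0.98 -0.2 ]
```

View pics/scene10c.png

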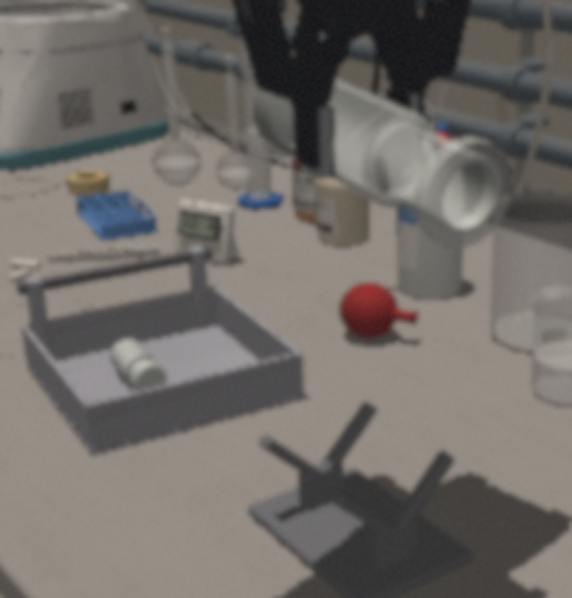

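View pics/wrist10.png

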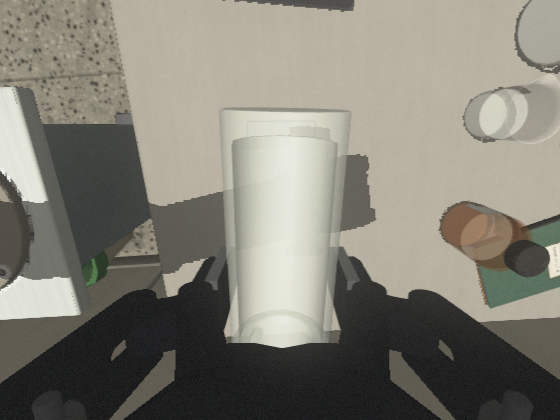

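Run:
```python
import cv2
a=cv2.imread('pics/wrist10.png');cv2.imwrite('pics/w10c.png',cv2.resize(a[95:185,205:365],None,fx=4.8,fy=4.8,interpolation=cv2.INTER_CUBIC))
from k import *
c=r.calibration("wrist");K=c['K'];T=np.linalg.inv(c['T_tool_cam'])
for off in(.017,.021,.025):
 for L in(.095,.098,.101):
  out=[]
  for z,y in((-off-.025,0),(-off+.025,0),(-off,.025),(-off,-.025)):
    q=T@[.170-L,y,z,1];out.append((round(K[0,0]*q[0]/-q[2]+K[0,2]),round(K[1,2]-K[1,1]*q[1]/-q[2],1)))
  print(off,L,[list(map(float,x)) for x in out])
```

```text
0.017 0.095 [[281.0, 104.4], [281.0, 111.2], [343.0, 108.5], [218.0, 108.5]]
0.017 0.098 [[281.0, 114.2], [281.0, 117.7], [343.0, 116.3], [219.0, 116.3]]
0.017 0.101 [[281.0, 123.9], [281.0, 124.2], [343.0, 124.1], [219.0, 124.1]]
0.021 0.095 [[281.0, 103.5], [281.0, 110.8], [345.0, 107.9], [216.0, 107.9]]
0.021 0.098 [[281.0, 113.8], [281.0, 117.5], [345.0, 116.0], [217.0, 116.1]]
0.021 0.101 [[281.0, 123.9], [281.0, 124.1], [345.0, 124.0], [217.0, 124.1]]
0.025 0.095 [[280.0, 102.6], [281.0, 110.4], [348.0, 107.3], [214.0, 107.4]]
0.025 0.098 [[280.0, 113.3], [281.0, 117.3], [347.0, 115.7], [214.0, 115.8]]
0.025 0.101 [[281.0, 123.9], [281.0, 124.1], [347.0, 124.0], [215.0, 124.0]]
```

View pics/w10c.png

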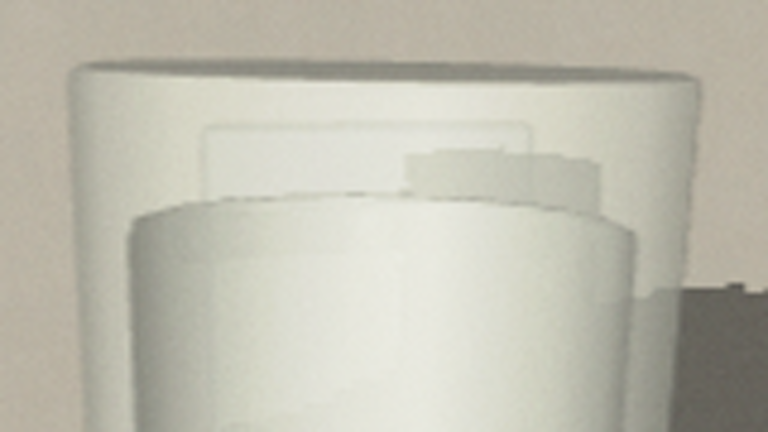

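```bash
cat > b.py <<'E'
from k import *
import sys
z=float(sys.argv[1]);Rt=(R.from_rotvec([-2.285,-2.148,0.005])*R.from_rotvec([0,-.014*np.pi,0])).as_matrix()
delta([.4614,.0215,z],Rt)
E
python3 b.py .11
```

```text
turn [ 0.0024 -0.0143 -0.0014] shift [-0.0142 -0.0021  0.6448] clock 14.7 tcp [0.4618 0.024  0.239 ] F [-0.4  0.2 -2.3] w 0.0473 q [-0.48  0.11  0.32  2.05 -0.04  0.98 -0.2 ]
```

```bash
python3 -m jog '[0.001,-0.007,0,-0.005,0,0.05,0.3,0.0024,-0.014,-0.001,-0.014,-0.002,0.18,0.3,0.0024,-0.014,-0.001,-0.014,-0.002,0.34,0.3,0.0024,-0.014,-0.001,-0.014,-0.002,0.5,0.3,0.0024,-0.014,-0.001,-0.014,-0.002,0.61,0.3,0.0024,-0.014,-0.001,-0.014,-0.002,0.64,0.3,0.0024,-0.014,-0.001,-0.014,-0.002,0.64,0.3]' 80
python3 b.py .055;python3 - <<'E'
from k import *
for n in("scene","wrist"):
    im=r.grab_frame(n);cv2.imwrite(f"pics/{n}11.png",im[:,:,::-1])
a=cv2.imread('pics/scene11.png');cv2.imwrite('pics/scene11c.png',cv2.resize(a[160:310,190:350],None,fx=4,fy=4,interpolation=cv2.INTER_CUBIC))
E
```

```text
clock: 15.4
tcp_pos: [0.4609, 0.0222, 0.1101]
orientation: [2.271, 2.136, -0.058]
contact_force: [-0.1, 0.9, -1.5]
grip_width: 0.0471
turn [-0.0007  0.0001  0.0001] shift [0.0086 0.005  0.2752] clock 15.4 tcp [0.4609 0.0222 0.1101] F [-0.1  0.9 -1.5] w 0.0471 q [-0.46  0.31  0.29  2.17 -0.08  0.69 -0.18]
```

View pics/scene11c.png

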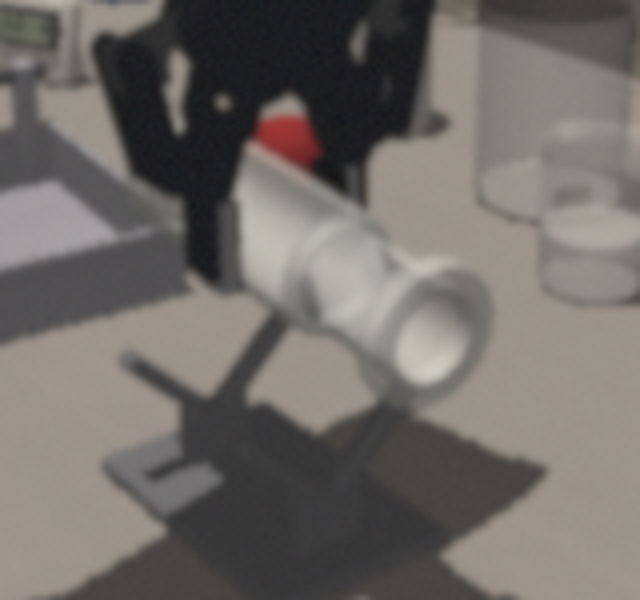

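View pics/wrist11.png

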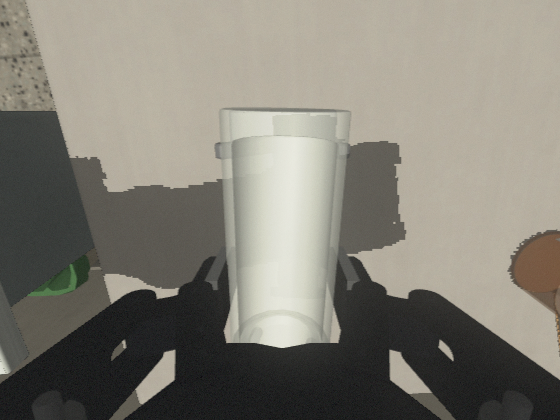

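```bash
python3 -m jog '[0,0,0,0.005,0.003,0.04,0.3,0,0,0,0.008,0.005,0.11,0.3,0,0,0,0.009,0.005,0.18,0.3,0,0,0,0.009,0.005,0.24,0.3,0,0,0,0.009,0.005,0.27,0.3,0,0,0,0.009,0.005,0.275,0.3]' 80
python3 b.py .045
python3 -m jog '[0,0,0,0,0,0.01,0.3,0,0,0,0,0,0.02,0.3,0,0,0,0,0,0.02,0.3]' 80
python3 b.py .045
```

```text
clock: 16.1
tcp_pos: [0.4627, 0.0214, 0.0562]
orientation: [2.271, 2.134, -0.054]
contact_force: [0.3, 0.0, -1.8]
grip_width: 0.047
turn [ 0.0001 -0.0003 -0.0002] shift [ 0.0022 -0.0062  0.0558] clock 16.1 tcp [0.4627 0.0214 0.0562] F [ 0.3  0.  -1.8] w 0.047 q [-0.42  0.42  0.26  2.2  -0.12  0.56 -0.14]
clock: 16.4
tcp_pos: [0.4628, 0.0213, 0.0523]
orientation: [2.271, 2.134, -0.053]
contact_force: [-0.5, 0.2, -2.7]
grip_width: 0.047
turn [ 0.0002 -0.0003 -0.0002] shift [ 0.002  -0.007   0.0363] clock 16.4 tcp [0.4628 0.0213 0.0523] F [-0.5  0.2 -2.7] w 0.047 q [-0.42  0.42  0.26  2.2  -0.13  0.55 -0.14]
```

```bash
python3 -m jog '[0,0,0,0,0,0.01,0.3,0,0,0,0,0,0.015,0.3,0,0,0,0,0,0.015,0.3]' 80
python3 -m jog '[0,0,0,0,0,0.01,0.3,0,0,0,0,0,0.015,0.3,0,0,0,0,0,0.015,0.3]' 80
python3 -m jog '[0,0,0,0,0,0.01,0.3,0,0,0,0,0,0.01,0.3]' 80
python3 b.py .045
python3 - <<'E'
from k import *
im=r.grab_frame("scene");cv2.imwrite('pics/scene12c.png',cv2.resize(im[160:310,190:350,::-1],None,fx=4,fy=4,interpolation=cv2.INTER_CUBIC))
E
```

```text
clock: 16.7
tcp_pos: [0.4628, 0.0214, 0.0496]
orientation: [2.272, 2.134, -0.053]
contact_force: [-2.1, 1.0, 5.5]
grip_width: 0.047
clock: 17.0
tcp_pos: [0.4629, 0.0214, 0.0491]
orientation: [2.273, 2.134, -0.051]
contact_force: [-12.5, 0.7, 38.7]
grip_width: 0.0472
clock: 17.2
tcp_pos: [0.4629, 0.0214, 0.0492]
orientation: [2.274, 2.134, -0.05]
contact_force: [-10.3, 0.7, 31.1]
grip_width: 0.0472
turn [ 0.0001 -0.0012 -0.0006] shift [ 0.0006 -0.0072  0.021 ] clock 17.2 tcp [0.4629 0.0214 0.0492] F [-10.3   0.7  31.1] w 0.0472 q [-0.42  0.43  0.25  2.2  -0.13  0.54 -0.13]
```

View pics/scene12c.png

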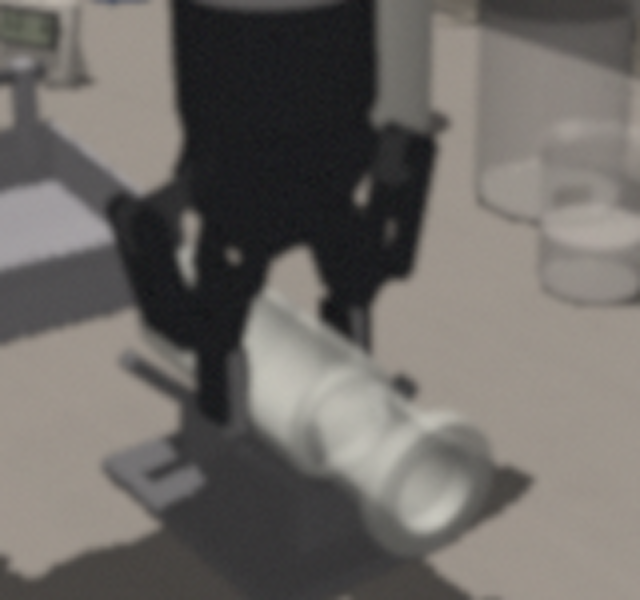

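```bash
python3 -m jog '[0,0,0,0,-0.004,-0.006,0.3,0,0,0,0,-0.005,-0.008,0.3,0,0,0,0,-0.005,-0.008,0.5,0,0,0,0,-0.005,-0.008,0.7,0,0,0,0,-0.005,-0.008,1,0,0,0,0,-0.005,-0.008,1,0,0,0,0,-0.005,-0.008,1,0,0,0,0,-0.005,-0.008,1]' 20
python3 b.py .045
python3 - <<'E'
from k import *
im=r.grab_frame("wrist");cv2.imwrite('pics/w13.png',im[:,:,::-1])
im=r.grab_frame("scene");cv2.imwrite('pics/scene13c.png',cv2.resize(im[160:310,190:350,::-1],None,fx=4,fy=4,interpolation=cv2.INTER_CUBIC))
E
```

```text
clock: 18.05
tcp_pos: [0.4619, 0.0216, 0.0507]
orientation: [2.274, 2.134, -0.05]
contact_force: [0.2, 0.5, 0.9]
grip_width: 0.0852
turn [ 0.0001 -0.0012 -0.0006] shift [ 0.0006 -0.0024  0.0288] clock 18.05 tcp [0.4619 0.0216 0.0507] F [0.2 0.5 0.9] w 0.0852 q [-0.42  0.43  0.25  2.2  -0.13  0.55 -0.14]
```

View pics/w13.png

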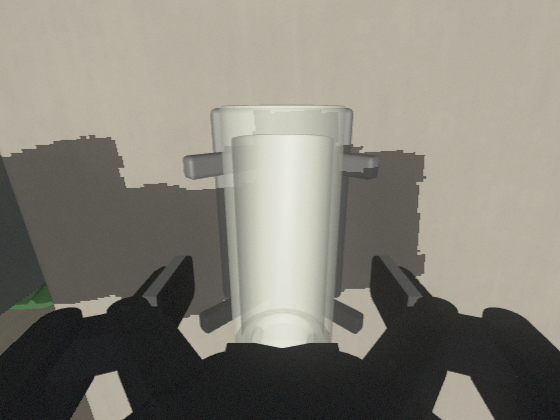

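View pics/scene13c.png

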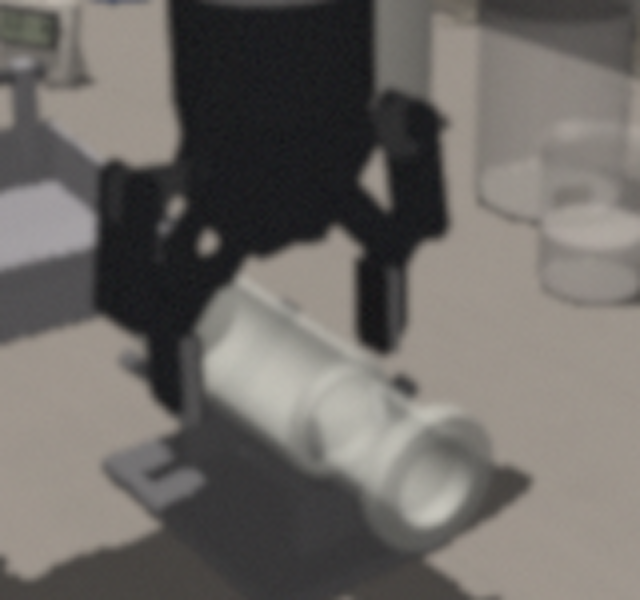

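Released with the tube in the cradle. Withdraw straight up, then check.

```bash
python3 -m jog '[0,0,0,0,0,-0.05,1,0,0,0,0.01,0,-0.2,1,0,0,0,0.02,0,-0.4,1,0,0,0,0.04,0,-0.6,1,0,0,0,0.05,0,-0.8,1,0,0,0,0.05,0,-0.95,1,0,0,0,0.05,0,-0.95,1]' 20
python3 - <<'E'
from k import *
im=r.grab_frame("wrist");cv2.imwrite('pics/w14.png',im[:,:,::-1])
im=r.grab_frame("scene");cv2.imwrite('pics/scene14c.png',cv2.resize(im[160:310,120:330,::-1],None,fx=3.8,fy=3.8,interpolation=cv2.INTER_CUBIC))
im=r.grab_frame("top");cv2.imwrite('pics/top14.png',im[:,:,::-1])
E
```

```text
clock: 18.85
tcp_pos: [0.4666, 0.0394, 0.245]
orientation: [2.272, 2.132, -0.037]
contact_force: [-0.2, 0.2, 0.0]
grip_width: 0.0851
```

View pics/w14.png

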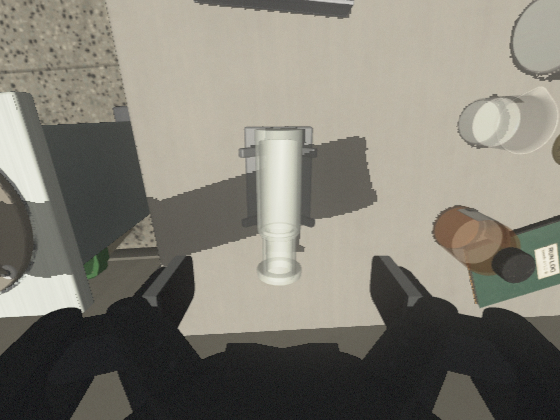

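View pics/scene14c.png

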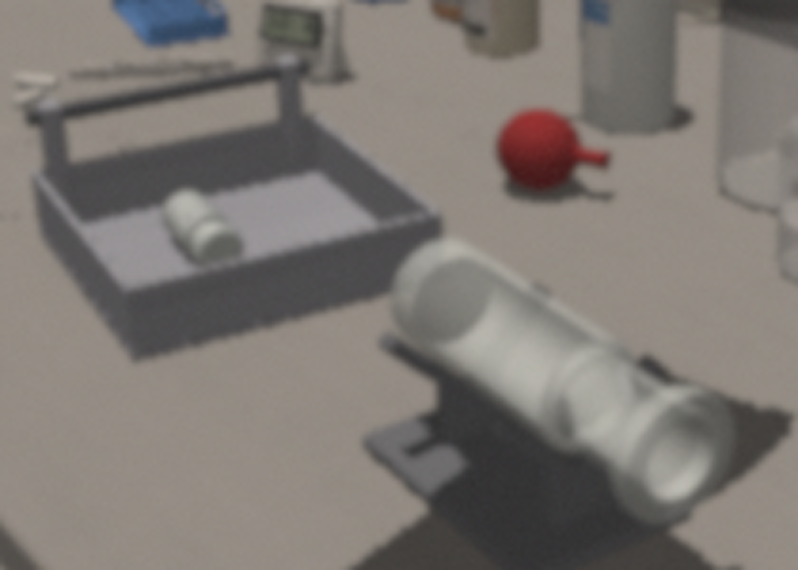

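View pics/top14.png

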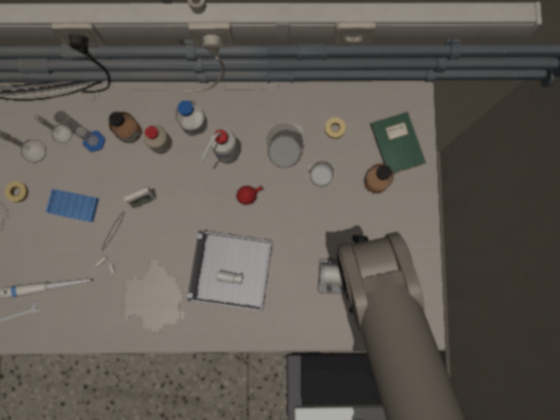

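Run:
```python
from k import *
C=cam("wrist")
print("closed",onz(C,281,129,.09),onz(C,281,127,.066),"mouth",onz(C,279,270,.066))
for p in[(243,153),(314,152),(247,222),(313,223)]:print(onz(C,*p,.069))
T=cam("top");c=onz(T,230,277,.0175);x=np.array([.141,.99,0]);y=np.array([-.99,.141,0])
tf=B-.081*x;print("carrier",c,"in tray",(c-tf)@x,(c-tf)@y)
o=r.get_obs();print(o['clock'],o['qvel'].max(),o['contact_force'])
```

```text
closed [0.46588924 0.09771594 0.09      ] [0.46571621 0.09844295 0.066     ] mouth [ 0.45269326 -0.06535218  0.066     ]
[0.42472473 0.07510392 0.069     ]
[0.49821143 0.07148671 0.069     ]
[ 0.42122216 -0.00120818  0.069     ]
[ 0.49469727 -0.00693019  0.069     ]
carrier [0.46125696 0.31526213 0.0175    ] in tray 0.0022472032125384765 0.015796569195984288
19.0 0.021687846127335025 [-0.39761037 -0.1028021  -0.35403033]
```

Run:
```python
from k import *
S=cam("scene")
for z in(.056,.066,.076):print((np.array(proj(S,[.453,-.070,z]))-[120,160])*3.8,(np.array(proj(S,[.453,-.070,z-.027]))-[120,160])*3.8)
```

```text
[672.2084915 479.0888169] [670.7375582  539.61816508]
[672.76640816 456.13037863] [671.27642141 517.44378184]
[673.33163884 432.87096625] [671.82222601 494.98375829]
```

```bash
python3 -c "
from bench import r
print(r.hand_in())"
```

```text
the job is handed in; nothing more can be done
None
```

The carrier is in the tray and the empty tube is back in its cradle. I handed the job in at about 19 s of the 42 s allowed; no verdict is reported.

**What I did:** I gripped the tube between the saddles, carried it over to the left of the rod, tipped it 40° mouth-down and felt for the rod. It took two raps, planned at about 0.3 and 0.35 m/s. The first did not visibly move the carrier. After the second, the carrier started sliding out; I moved the mouth over the tray and it dropped in.

**Slip in the grip:** The raps pushed the tube about 14 mm along the fingers and tilted it roughly 3°. I corrected for both before laying it back, and lowered it until it pressed on the saddles with about 31 N.

**Last checks before handing in:**

| Item | Measured |
|---|---|
| Carrier | about 2 mm and 16 mm from the middle of the tray floor |
| Tube position | about 4 mm along the cradle from where it started, mouth the same way |
| Tube level | mouth axis about 64 mm high (66 mm nominal), so level within about 2° |
| Tube direction | about 1° off the cradle's axis |
| Beaker, bottle, bulb | look unmoved in the top picture (by eye only) |
| Gripper | open, well above the tube, no contact force |

**Less certain:** I estimated positions by eye from blurry pictures, so they are good to a few millimetres. The slow touch on the rod before the raps read about 6 N, so the 4 N step may already have been met then. I had no force reading at the moment of the raps themselves.

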